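# Return the cleaned objectives to the microscopy caddy in turret order

### The arm

A 6-joint arm with a two-finger parallel gripper is mounted at the origin on a cart in front of the work surface, level with it; the furniture and walls round the work are solid. World frame = base frame: x ahead of the robot, y to its left, z up, the work surface at z = 0. Lengths are in m, angles in rad, forces in N, time in s.
With the tool pointing down it reaches from about 0.425 to 0.95 m from the base axis. Payload 3.5 kg.
Tool frame: the origin (TCP) lies at the very end of the fingers, on their centre line; the grasp point (between the pads) lies 19 mm behind it; z points along the fingers, y is the direction in which the jaws open and shut (so a half turn about z gives the same grasp; the last joint's range is limited). The gripper opens to 85 mm and grips with 20 to 120 N. Pads are 22 mm wide; open, the fingers measure 114 mm over their backs; the gripper's body (76 mm by 85 mm) begins 54 mm behind the grasp point. The pads swing forward as they close: fully open they stand 13 mm farther back than shut.
Start: joints at [1.173, 0.286, 1.577, -0, 1.279, -0.15], TCP at [0.166, 0.654, 0.231] pointing down, gripper open.
Joint ranges: [-2.77, 2.77], [-0.9, 2.22], [0.21, 2.48], [-1.53, 4.67], [0.24, 2.81], [-2.84, 2.84]. Speed limits (rad/s): [2.79, 2.79, 3.14, 3.14, 3.14, 3.14].

### API

Orientations are given as a unit quaternion [x, y, z, w].
In Python, from plant import ctrl, eyes, ticket gives the robot as it stands.
- The arm moves only by the tool send_rows, never from a script. Its arguments are lists of equal length, an entry for each row: "translation": the shift along the tool's x, y, z in units of 30 mm (1.0 is 30 mm), a list of three; "rotation": the turn, a rotation vector about the tool's x, y, z in units of 5 degrees (1.0 is 5 degrees), a list of three; "grip": the finger opening in mm, from 0 to 85.4. A call has 1 to 5 rows; each row shifts and turns the commanded pose from where the row before left it, along the tool's axes as they then stand; what a row does not reach is not made up. A row lasts 1/8 s, in which the tool goes at most 62.5 mm and 10.7 degrees, less where a joint would pass 70% of its speed; a pose out of reach is approached as far as the arm can. A call is refused whole if a number of a shift passes 1 or a number of a turn 1, either way. A call with a gripper value outside its range is refused whole. The fingers move at their own pace and stop on an object; "squeeze" is the grip in N (left out, the last holds). Time passes only in rows, so rows that do not move let the fingers close. It gives the time, the measured TCP pose, the force and the opening at its end, in the units of the state.
- ctrl.get_state(): the state, without advancing time (a new reading comes with each control period).
- eyes.read_camera(name): name is "scene" or "top"; returns a dict with "image" (480x640x3 uint8, blue, green, red), "mtx" (3x3 intrinsics, pixels), "xyz" and "orientation" of the camera in the world. Camera axes: x right, y down, z forward; pixel columns grow to the right and rows downward; lengths in m; the calibration is good to about 2 mm. A picture is of the moment at which its call begins. There is no depth.
- ticket.sign_off(): hands the job in, once; it reports no verdict.
The state is a dict: "time": time; "qpos": joint angles; "dq": joint speeds; "joint_efforts": joint torques, N m; "eef_pos": TCP position; "tcp_rot": TCP orientation; "contact_force": force on the tool from outside, world axes, zero at the start; "wrist_torque": the same for the moment, N m; "opening": opening from 0.0 (shut) to 1.0 (fully open).
Only numpy, scipy, OpenCV 4.12 (cv2) and the standard library are available. Lean on these libraries where they do the work, as an engineer would, in place of code of your own. Each camera call takes 0.05 s, during which the arm holds its last target. There are 200 camera calls.

### The job

The four microscope objectives have been cleaned and stand about the bench in their caps: put them back into the four round wells of the caddy, lined up by length as they follow one another on the microscope's turret. The longest, the oil-immersion one, goes in the well next to the oil bottle, and they get shorter one by one towards the box of cover glasses, which has the shortest beside it. They are delicate: set each down upright and fully in its well without dropping or toppling any, and leave the oil bottle and the cover-glass box standing in their pockets.

Things in the scene. Friction and masses are not known exactly. Their poses are not given: they have to be found in the camera images.
- scan_objective_center (a point): Shortest of four steel microscope objectives, 42 mm long, nose up in its fixed black thread cap (37 mm across, 10 mm high); above that a barrel 32 mm across up to 35 mm from the base; stubby, with a wide front lens in a nose 28 mm across. About 120 g. Point: on its axis, half-way up, 21 mm above its base; z is up the axis. Round: yaw means nothing.
- low_objective_center (a point): Second shortest of four steel microscope objectives, 56 mm long, nose up in its fixed black thread cap (37 mm across, 10 mm high); above that a barrel 32 mm across up to 40 mm from the base; its nose is a short cone that ends 19 mm across. About 160 g. Point: on its axis, half-way up, 28 mm above its base; z is up the axis. Round: yaw means nothing.
- high_objective_center (a point): Second longest of four steel microscope objectives, 70 mm long, nose up in its fixed black thread cap (37 mm across, 10 mm high); above that a barrel 32 mm across up to 45 mm from the base; its nose is a cone that ends 14 mm across. About 200 g. Point: on its axis, half-way up, 35 mm above its base; z is up the axis. Round: yaw means nothing.
- oil_objective_center (a point): Longest (the oil-immersion one) of four steel microscope objectives, 84 mm long, nose up in its fixed black thread cap (37 mm across, 10 mm high); above that a barrel 32 mm across up to 48 mm from the base; long slender nose ends 9 mm across in a pinhead lens. About 240 g. Point: on its axis, half-way up, 42 mm above its base; z is up the axis. Round: yaw means nothing.
- well_a: round well, 48 mm across, 6 mm deep, with a grey felt floor, in the fixed wooden caddy (70 x 324 mm, top 20 mm above the bench). Origin: middle of the well's floor, 14 mm above the bench; y along the caddy's row, x across, z up. Along the row: a square end pocket, wells a, b, c, d (58 mm apart) towards -y, the other square end pocket; this is well a.
- well_b: the second well of the caddy, 58 mm from well_a towards -y; like well_a in size, origin and axes.
- well_c: the third well of the caddy, 116 mm from well_a towards -y; like well_a in size, origin and axes.
- well_d: the last of the four wells, 174 mm from well_a towards -y, beside the -y end pocket; like well_a in size, origin and axes.
- oil_bottle: small bottle of immersion oil with a black cap, 26 mm across, 66 mm tall, standing loose in one of the caddy's two square end pockets (either one), 49 mm from the well beside it. The origin is the centre of its underside.
- cover_glass_box: small white box of cover glasses, 27 x 27 x 16 mm, lying loose in the caddy's other square end pocket. The origin is the centre of its underside.
Things that resemble listed ones, but are neither listed nor needed, are in the scene too. What is shaped like the part that bears oil_objective_center but green or purple is not meant.

How it is judged:
By the outcome, as a careful person would: the job done as asked, in the order asked, and still so for the second after the job is handed in, with the robot touching nothing.
It also fails if it takes over 112 s, if anything falls off the work surface, if the arm or the gripper's body presses on something with over 40 N, if the wrist force passes 120 N, or if a joint passes its speed limit or range.

## Working session

There is one attempt and no reset: what is moved stays moved. The work goes in short steps, Python scripts to look and compute and a tool call to move; the robot and the scene stay as the last step left them, time stands still between calls to the robot, and variables do not carry over. Pictures are saved under pics/ and viewed, about 12 in all and at most 16, crops included, and the job is handed in when it is done.

Besides the shell and the picture viewer there is one more tool, called by a JSON object that holds its "op" and its "data", one argument or row to a line. send_rows: Moves the arm, as the interface text tells. Its arguments: {"type":"object","properties":{"translation":{"type":"array"},"rotation":{"type":"array"},"grip":{"type":"array"},"squeeze":{"type":"number"}},"required":["translation","rotation","grip"]}

```bash
mkdir -p pics; ls; python3 - <<'E'
from plant import ctrl, eyes
import cv2
print(ctrl.get_state())
for n in("scene","top"):
    r=eyes.read_camera(n); cv2.imwrite(f"pics/{n}0.png",r["image"]); print(n,r["mtx"],r["xyz"],r["orientation"])
E
```

```text
pics
{'time': 0.0, 'qpos': array([ 1.17301154e+00,  2.87189367e-01,  1.57821807e+00, -1.82881400e-06,
        1.27862010e+00, -1.50014228e-01]), 'dq': array([ 0.00147739, -0.00166354, -0.00012992, -0.0002069 , -0.0006458 ,
       -0.00060249]), 'joint_efforts': array([ 3.65703963e-04, -4.05988669e+01, -2.92621368e+01, -1.27670423e-04,
        5.85756119e-03,  5.37606780e-06]), 'eef_pos': array([0.16525387, 0.65375747, 0.22990916]), 'tcp_rot': array([ 1.23568279e-01,  9.92335326e-01, -1.17229734e-03, -3.28460471e-04]), 'contact_force': array([ 0.33508   ,  0.43725323, -0.47772433]), 'wrist_torque': array([-0.03146159, -0.03840298, -0.04151744]), 'opening': 1.00351886298421}
scene [[553.84392215   0.         319.68460034]
 [  0.         553.84392215 227.60758147]
 [  0.           0.           1.        ]] [ 0.14022001 -0.74184718  0.97212471] [ 0.90042512 -0.24027409  0.09361027 -0.35034281]
top [[451.19660759   0.         317.69359382]
 [  0.         451.19660759 241.79021779]
 [  0.           0.           1.        ]] [ 0.36068988 -0.00136924  1.28086304] [ 0.7058573  -0.70350794  0.06018218 -0.05674646]
```

View pics/scene0.png

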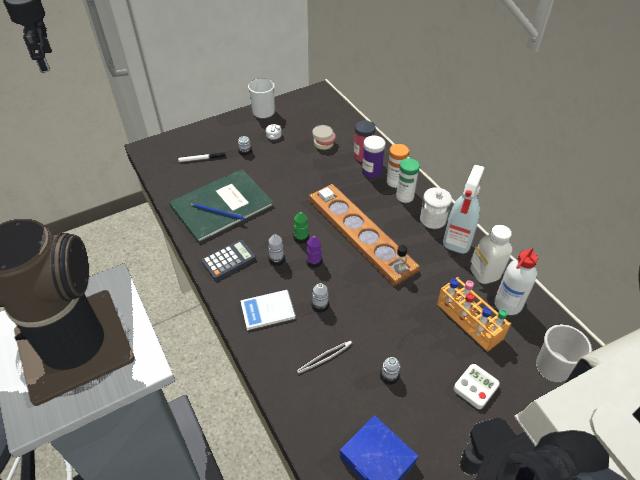

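View pics/top0.png

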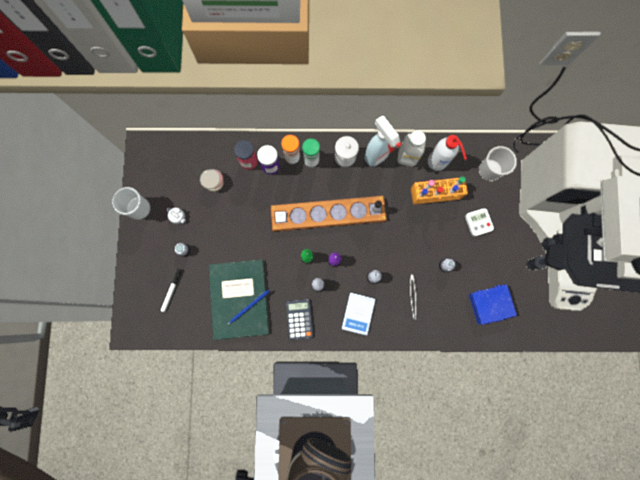

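The oil bottle is at the right (-y) end of the caddy, at top px (377,207). The cover-glass box is at the left end, at (280,216). The steel candidates are at top px (181,249), (318,284), (375,276) and (448,265). I'll enlarge those next.

```bash
python3 - <<'E'
import cv2,numpy as np
s=cv2.imread("pics/scene0.png");t=cv2.imread("pics/top0.png")
def c(im,x,y,h=25,k=4): 
    o=cv2.resize(im[y-h:y+h,x-h:x+h],None,fx=k,fy=k,interpolation=cv2.INTER_CUBIC)
    for i in range(0,2*h,10): cv2.putText(o,str(x-h+i),(i*k,8),0,.3,(0,255,255));cv2.putText(o,str(y-h+i),(0,i*k+8),0,.3,(0,255,0))
    return o
a=np.hstack([c(s,*p) for p in((244,144),(276,250),(320,296),(391,369))])
b=np.hstack([c(t,*p) for p in((181,249),(318,284),(375,276),(448,265))])
d=cv2.resize(t[185:240,260:400],(800,314),interpolation=cv2.INTER_CUBIC)[:,:]
cv2.imwrite("pics/m.png",np.vstack([a,b])); 
E
```

```text
(no output)
```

View pics/m.png

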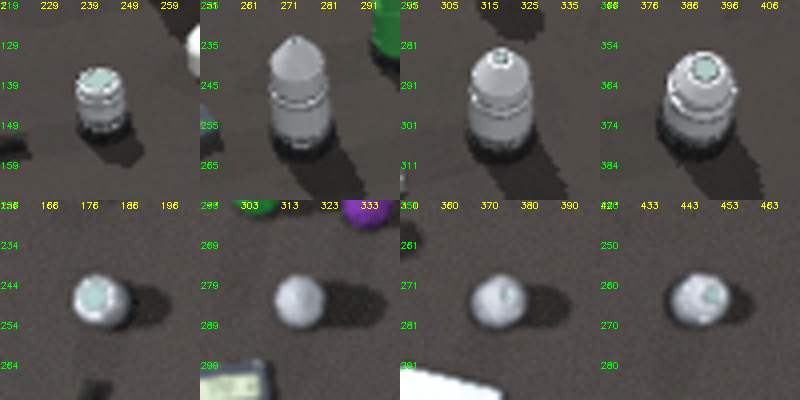

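The nose shapes give: (181,249) scan, (318,284) oil, (375,276) high, (448,265) low. Next I measure positions with rays.

```bash
cat > h.py <<'E'
import cv2,numpy as np
from scipy.spatial.transform import Rotation as R
CAM={"scene":(553.84392215,319.68460034,227.60758147,[0.14022001,-0.74184718,0.97212471],[0.90042512,-0.24027409,0.09361027,-0.35034281]),
"top":(451.19660759,317.69359382,241.79021779,[0.36068988,-0.00136924,1.28086304],[0.7058573,-0.70350794,0.06018218,-0.05674646])}
def ray(n,u,v):
    f,cx,cy,p,q=CAM[n]; d=R.from_quat(q).apply([(u-cx)/f,(v-cy)/f,1.]); return np.array(p),d/np.linalg.norm(d)
def onz(n,u,v,z):
    p,d=ray(n,u,v); return p+d*(z-p[2])/d[2]
def tri(a,b):
    (p,d),(q,e)=ray("scene",*a),ray("top",*b)
    s=np.linalg.lstsq(np.c_[d,-e],q-p,rcond=None)[0]; P,Q=p+d*s[0],q+e*s[1]
    return (P+Q)/2,np.linalg.norm(P-Q)
def proj(n,P):
    f,cx,cy,p,q=CAM[n]; c=R.from_quat(q).inv().apply(np.array(P)-p); return c[0]/c[2]*f+cx,c[1]/c[2]*f+cy
E
python3 - <<'E'
from h import *
np.set_printoptions(precision=4,suppress=True)
s=cv2.imread("pics/scene0.png").astype(int);t=cv2.imread("pics/top0.png").astype(int)
def lens(im,x,y,h=16):
    w=im[y-h:y+h,x-h:x+h]; m=((w[...,1]-w[...,2]>12)&(w[...,1]>120)); v,u=np.nonzero(m); return (x-h+u.mean(),y-h+v.mean()),len(u)
def sil(im,x,y,h=16):
    w=im[y-h:y+h,x-h:x+h]; m=(w.min(2)>110).astype(np.uint8); n,l,st,c=cv2.connectedComponentsWithStats(m); i=1+st[1:,4].argmax(); return c[i]+[x-h,y-h],st[i]+[x-h,y-h,0,0,0]
for nm,a,b,L in(("scan",(244,140),(181,249),.042),("high",(320,290),(375,276),.07),("low",(391,365),(448,265),.056),("oil",(275,240),(318,284),.084)):
    try:
        A,B=lens(s,*a),lens(t,*b); print(nm,A,B,tri(A[0],B[0]),onz("scene",*A[0],L),onz("top",*B[0],L))
    except Exception as e: print(nm,e)
    C,st=sil(t,*b); print("  sil",C,st,onz("top",*C,.028))
print("oil tip",onz("scene",274.5,236.5,.084))
w=t; m=((w[...,2]-w[...,0]>70)&(w[...,2]>120)).astype(np.uint8); m[:, :260]=0;m[:,395:]=0;m[:185]=0;m[240:]=0
r=cv2.minAreaRect(cv2.findNonZero(m)); print(r)
for q in cv2.boxPoints(r): print(onz("top",*q,.02))
g=np.zeros_like(m); w2=w[185:240,260:400]; gm=((abs(w2[...,2]-w2[...,0])<45)&(w2.min(2)>80)).astype(np.uint8)
n,l,stt,c=cv2.connectedComponentsWithStats(gm)
for i in range(1,n):
    if stt[i,4]>40: print(c[i]+[260,185],stt[i],onz("top",*(c[i]+[260,185]),.014))
E
```

```text
scan ((np.float64(243.20833333333334), np.float64(138.5)), 24) ((np.float64(179.12820512820514), np.float64(247.87179487179486)), 39) (array([0.5484, 0.3764, 0.0446]), np.float64(0.000692358917713163)) [0.5492 0.3797 0.042 ] [0.5491 0.3771 0.042 ]
  sil [179.7034 248.4237] [174 243  13  12 118] [0.5497 0.3797 0.028 ]
high ((np.float64(319.8333333333333), np.float64(285.1666666666667)), 6) ((np.float64(376.2), np.float64(274.6)), 5) (array([ 0.4734, -0.164 ,  0.0738]), np.float64(0.0008219869353268375)) [ 0.4744 -0.1614  0.07  ] [ 0.4741 -0.1646  0.07  ]
  sil [374.2131 275.6803] [368 270  13  12 122] [ 0.475  -0.1647  0.028 ]
low ((np.float64(391.76), np.float64(360.8)), 25) ((np.float64(450.6), np.float64(263.4)), 15) (array([ 0.5064, -0.3694,  0.0604]), np.float64(0.00033810411471641203)) [ 0.5084 -0.3677  0.056 ] [ 0.5068 -0.3707  0.056 ]
  sil [447.803  264.1061] [441 258  14  13 132] [ 0.5081 -0.3712  0.028 ]
oil SVD did not converge in Linear Least Squares
  sil [317.0708 283.6549] [312 278  12  12 113] [ 0.4524 -0.0058  0.028 ]
oil tip [ 0.4493 -0.0099  0.084 ]
((327.766906738
[... 353 characters left out ...]
 12  97] [ 0.6682 -0.1693  0.014 ]
[317.7512 213.5025] [ 50  21  17  16 201] [ 0.6549 -0.0072  0.014 ]
[297.6386 215.3911] [ 30  23  16  16 202] [0.6491 0.0506 0.014 ]
[280.5714 216.5489] [ 15  26  12  12 133] [0.6455 0.0996 0.014 ]
 ** On entry to DLASCL parameter number  4 had an illegal value
 ** On entry to DLASCL parameter number  4 had an illegal value
 ** On entry to DLASCL parameter number  4 had an illegal value
 ** On entry to DLASCL parameter number  4 had an illegal value
 ** On entry to DLASCL parameter number  5 had an illegal value
 ** On entry to DLASCL parameter number  4 had an illegal value<stdin>:5: RuntimeWarning: Mean of empty slice.
  ret = ret.dtype.type(ret / rcount)
```

Triangulated lens heights (44.6, 73.8 and 60.4 mm, against 42, 70 and 56 mm given) confirm which objective is which. Well spacing comes out at 58 mm and the row yaw at about 5.5°. The oil bottle is beside well d, so scan goes to a, low to b, high to c and oil to d. First I turn the jaws across the row.

{"op": "send_rows", "data": {
  "translation": [
    [0,0,0],
    [0,0,0],
    [0,0,0],
    [0,0,0],
    [0,0,0]
  ],
  "rotation": [
    [0,0,1],
    [0,0,1],
    [0,0,1],
    [0,0,1],
    [0,0,1]
  ],
  "grip": [65,65,65,65,65]
}}

```text
time: 0.72
eef_pos: [0.1654, 0.654, 0.2305]
tcp_rot: [0.337, 0.942, -0.001, -0.0]
contact_force: [0.2, -0.2, -0.1]
opening: 0.757
```

{"op": "send_rows", "data": {
  "translation": [
    [0,0,0],
    [0,0,0],
    [0,0,0],
    [0,0,0],
    [0,0,0]
  ],
  "rotation": [
    [0,0,1],
    [0,0,1],
    [0,0,1],
    [0,0,1],
    [0,0,1]
  ],
  "grip": [65,65,65,65,65]
}}

```text
time: 1.35
eef_pos: [0.1654, 0.654, 0.2305]
tcp_rot: [0.533, 0.846, -0.001, 0.0]
contact_force: [-0.2, 0.9, 1.1]
opening: 0.762
```

{"op": "send_rows", "data": {
  "translation": [
    [0,0,0],
    [0,0,0],
    [0,0,0],
    [0,0,0],
    [0,0,0]
  ],
  "rotation": [
    [0,0,1],
    [0,0,1],
    [0,0,1],
    [0,0,1],
    [0,0,0]
  ],
  "grip": [65,65,65,65,65]
}}

```text
time: 1.98
eef_pos: [0.1654, 0.6541, 0.2306]
tcp_rot: [0.67, 0.742, -0.001, 0.0]
contact_force: [-0.5, -0.4, -0.9]
opening: 0.76
```

```bash
cat > go.py <<'E'
import sys,numpy as np
from h import R
from plant import ctrl
T=dict(scan=(.549,.3770),high=(.474,-.1645),low=(.507,-.3705),oil=(.451,-.007),a=(.6491,.0506),b=(.6549,-.0072),c=(.6604,-.065),d=(.6657,-.1227))
s=ctrl.get_state(); r=R.from_quat(s["tcp_rot"]); M=r.as_matrix()
print("t",s["time"],"tcp",s["eef_pos"].round(4),"jaw deg",np.degrees(np.arctan2(M[1,1],M[0,1])).round(2),"z",M[:,2].round(4),"F",s["contact_force"].round(2),"open",round(85.4*s["opening"],1),"q",s["qpos"].round(2))
p=s["eef_pos"]
for a in sys.argv[1:]:
    n,z=a.split(":"); g=np.array([*T[n],float(z)]); print(a,"units:",(M.T@(g-p)/.03).round(2)); p=g
E
python3 go.py scan:0.2 scan:0.008
```

```text
t 1.975 tcp [0.1654 0.6541 0.2306] jaw deg 5.86 z [-5.0e-04 -1.2e-03 -1.0e+00] F [-0.47 -0.41 -0.9 ] open 64.9 q [1.17 0.29 1.58 0.   1.28 1.07]
scan:0.2 units: [-10.49  11.78   1.02]
scan:0.008 units: [0.01 0.   6.4 ]
```

{"op": "send_rows", "data": {
  "translation": [
    [-0.875,0.98,0.085],
    [-0.875,0.98,0.085],
    [-0.875,0.98,0.085],
    [-0.875,0.98,0.085],
    [-0.875,0.98,0.085]
  ],
  "rotation": [
    [0,0,0],
    [0,0,0],
    [0,0,0],
    [0,0,0],
    [0,0,0]
  ],
  "grip": [65,65,65,65,65]
}}

```text
time: 2.6
eef_pos: [0.3258, 0.5377, 0.2182]
tcp_rot: [0.67, 0.743, -0.0, 0.0]
contact_force: [0.4, 0.1, -0.4]
opening: 0.765
```

{"op": "send_rows", "data": {
  "translation": [
    [-0.875,0.98,0.085],
    [-0.875,0.98,0.085],
    [-0.875,0.98,0.085],
    [-0.875,0.98,0.085],
    [-0.875,0.98,0.085]
  ],
  "rotation": [
    [0,0,0],
    [0,0,0],
    [0,0,0],
    [0,0,0],
    [0,0,0]
  ],
  "grip": [65,65,65,65,65]
}}

```text
time: 3.22
eef_pos: [0.4854, 0.422, 0.2055]
tcp_rot: [0.67, 0.743, -0.0, -0.0]
contact_force: [0.0, 0.4, -0.4]
opening: 0.763
```

{"op": "send_rows", "data": {
  "translation": [
    [-0.875,0.98,0.085],
    [-0.875,0.98,0.085],
    [0,0,1],
    [0,0,1],
    [0,0,0]
  ],
  "rotation": [
    [0,0,0],
    [0,0,0],
    [0,0,0],
    [0,0,0],
    [0,0,0]
  ],
  "grip": [65,65,65,65,65]
}}

```text
time: 3.85
eef_pos: [0.5463, 0.3754, 0.1369]
tcp_rot: [0.67, 0.742, -0.003, -0.001]
contact_force: [0.3, -0.6, 0.3]
opening: 0.755
```

```bash
python3 go.py scan:0.008; python3 - <<'E'
from plant import eyes
import cv2,numpy as np
s=eyes.read_camera("scene")["image"];t=eyes.read_camera("top")["image"]
a=cv2.resize(s[80:200,184:304],(400,400));b=cv2.resize(t[189:309,121:241],(400,400)); cv2.imwrite("pics/g1.png",np.hstack([a,b]))
E
```

```text
t 3.85 tcp [0.5463 0.3754 0.1369] jaw deg 5.85 z [-0.0067 -0.0032 -1.    ] F [ 0.28 -0.55  0.35] open 64.5 q [ 0.45  0.35  1.68 -0.    1.12  0.35]
scan:0.008 units: [0.05 0.12 4.3 ]
```

View pics/g1.png

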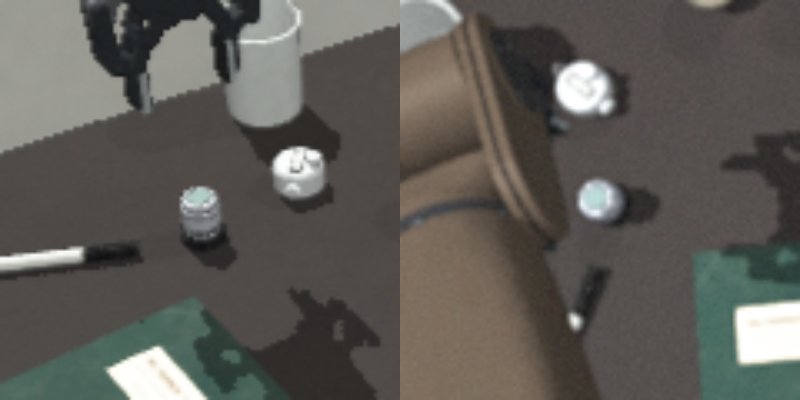

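```bash
python3 - <<'E'
from h import *
from plant import ctrl,eyes
s=ctrl.get_state();print(s["time"],s["eef_pos"])
for n in CAM: 
    print(n,proj(n,s["eef_pos"]),proj(n,[0,0,0]),proj(n,[0,0,.3])); r=eyes.read_camera(n); print(r["xyz"],r["orientation"]); cv2.imwrite(f"pics/{n}1.png",r["image"])
E
```

```text
3.95 [0.54846956 0.37681495 0.14111729]
scene (np.float64(239.43529444312892), np.float64(108.17319638435312)) (np.float64(73.11518478581789), np.float64(345.2381765536529)) (np.float64(11.401750968179215), np.float64(247.48440002872323))
[ 0.14022001 -0.74184718  0.97212471] [ 0.90042512 -0.24027409  0.09361027 -0.35034281]
top (np.float64(167.6831676044365), np.float64(242.2596505701251)) (np.float64(314.33079956364776), np.float64(454.22530756159574)) (np.float64(313.99773929345815), np.float64(498.88763129089955))
[ 0.36068988 -0.00136924  1.28086304] [ 0.7058573  -0.70350794  0.06018218 -0.05674646]
```

View pics/top1.png

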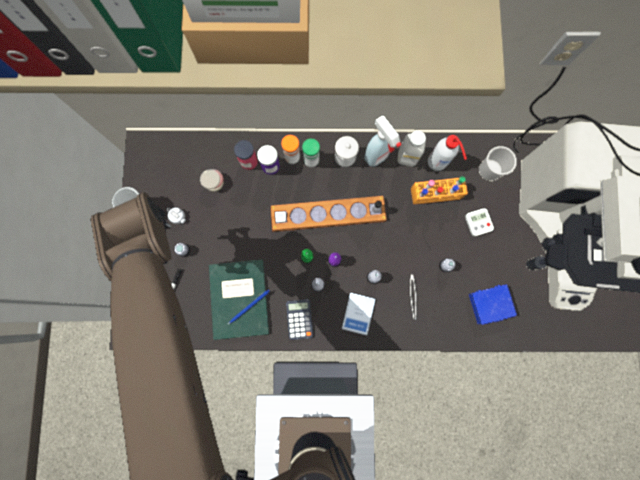

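View pics/scene1.png

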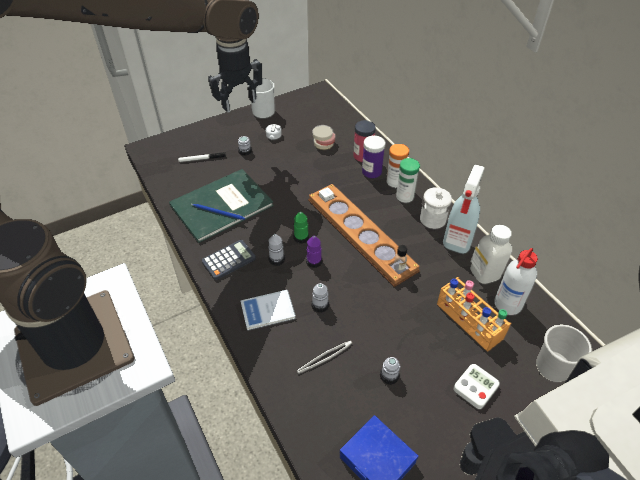

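The projected TCP (239,108) matches the gripper tips in the scene view. It stands over the scan objective, at (244,145). Descend and grip.

{"op": "send_rows", "data": {
  "translation": [
    [0,0,1],
    [0,0,1],
    [0,0,1],
    [0,0,0.8],
    [0,0,0.6]
  ],
  "rotation": [
    [0,0,0],
    [0,0,0],
    [0,0,0],
    [0,0,0],
    [0,0,0]
  ],
  "grip": [65,65,65,65,65]
}}

```text
time: 4.68
eef_pos: [0.549, 0.3772, 0.0092]
tcp_rot: [0.67, 0.742, 0.001, 0.0]
contact_force: [-0.2, -0.2, -0.4]
opening: 0.762
```

{"op": "send_rows", "data": {
  "translation": [
    [0,0,0],
    [0,0,0],
    [0,0,0],
    [0,0,0],
    [0,0,0]
  ],
  "rotation": [
    [0,0,0],
    [0,0,0],
    [0,0,0],
    [0,0,0],
    [0,0,0]
  ],
  "grip": [65,45,30,25,25],
  "squeeze": 40
}}

```text
time: 5.3
eef_pos: [0.5494, 0.3773, 0.0106]
tcp_rot: [0.67, 0.742, 0.001, 0.0]
contact_force: [-1.0, -0.5, 6.5]
opening: 0.362
```

{"op": "send_rows", "data": {
  "translation": [
    [0,0,0],
    [0,0,0],
    [0,0,0],
    [0,0,0],
    [0,0,0]
  ],
  "rotation": [
    [0,0,0],
    [0,0,0],
    [0,0,0],
    [0,0,0],
    [0,0,0]
  ],
  "grip": [25,25,25,25,25]
}}

```text
time: 5.92
eef_pos: [0.5494, 0.3772, 0.0106]
tcp_rot: [0.67, 0.742, 0.001, 0.0]
contact_force: [-1.0, -0.0, 6.2]
opening: 0.362
```

```bash
python3 go.py scan:0.2 a:.2 a:.022
```

```text
t 5.925 tcp [0.5494 0.3772 0.0106] jaw deg 5.8 z [ 0.0022  0.0012 -1.    ] F [-0.96 -0.02  6.18] open 30.9 q [0.45 0.51 1.71 0.   0.91 0.35]
scan:0.2 units: [-0.    0.   -6.31]
a:.2 units: [-1.116e+01  2.220e+00 -1.000e-02]
a:.022 units: [-0.01 -0.01  5.93]
```

The grip holds at 30.9 mm. The fingertips rest on the cap's top at 10.6 mm, which explains the 6 N. Lift and carry to well a.

{"op": "send_rows", "data": {
  "translation": [
    [0,0,-0.5],
    [0,0,-1],
    [0,0,-1],
    [0,0,-1],
    [0,0,-1]
  ],
  "rotation": [
    [0,0,0],
    [0,0,0],
    [0,0,0],
    [0,0,0],
    [0,0,0]
  ],
  "grip": [25,25,25,25,25]
}}

```text
time: 6.55
eef_pos: [0.5481, 0.3764, 0.1448]
tcp_rot: [0.67, 0.742, -0.0, 0.0]
contact_force: [1.1, 0.5, -1.7]
opening: 0.362
```

{"op": "send_rows", "data": {
  "translation": [
    [-0.45,0.1,-1],
    [-0.93,0.185,-0.8],
    [-0.93,0.185,0],
    [-0.93,0.185,0],
    [-0.93,0.185,0]
  ],
  "rotation": [
    [0,0,0],
    [0,0,0],
    [0,0,0],
    [0,0,0],
    [0,0,0]
  ],
  "grip": [25,25,25,25,25]
}}

```text
time: 7.18
eef_pos: [0.586, 0.2537, 0.198]
tcp_rot: [0.67, 0.742, -0.0, 0.0]
contact_force: [0.1, 0.1, -0.7]
opening: 0.36
```

{"op": "send_rows", "data": {
  "translation": [
    [-0.93,0.185,0],
    [-0.93,0.185,0],
    [-0.93,0.185,0],
    [-0.93,0.185,0],
    [-0.93,0.185,0]
  ],
  "rotation": [
    [0,0,0],
    [0,0,0],
    [0,0,0],
    [0,0,0],
    [0,0,0]
  ],
  "grip": [25,25,25,25,25]
}}

```text
time: 7.8
eef_pos: [0.6277, 0.1178, 0.1979]
tcp_rot: [0.67, 0.742, -0.0, -0.0]
contact_force: [0.8, 0.8, -0.9]
opening: 0.359
```

{"op": "send_rows", "data": {
  "translation": [
    [-0.93,0.185,0],
    [-0.93,0.185,0],
    [-0.48,0.09,0],
    [0,0,0],
    [0,0,0]
  ],
  "rotation": [
    [0,0,0],
    [0,0,0],
    [0,0,0],
    [0,0,0],
    [0,0,0]
  ],
  "grip": [25,25,25,25,25]
}}

```text
time: 8.43
eef_pos: [0.6483, 0.0512, 0.1977]
tcp_rot: [0.67, 0.742, 0.0, -0.0]
contact_force: [0.0, -0.3, -1.6]
opening: 0.361
```

```bash
python3 go.py a:.045 a:.0245;  python3 - <<'E'
from plant import eyes
import cv2,numpy as np
s=eyes.read_camera("scene")["image"]; cv2.imwrite("pics/c1.png",cv2.resize(s[120:270,260:410],(500,500)))
E
```

```text
t 8.425 tcp [0.6483 0.0512 0.1977] jaw deg 5.84 z [-4.e-04  5.e-04 -1.e+00] F [ 0.04 -0.26 -1.57] open 30.8 q [-0.08  0.26  1.67  0.    1.21 -0.18]
a:.045 units: [-0.03  0.03  5.09]
a:.0245 units: [-0.    0.    0.68]
```

View pics/c1.png

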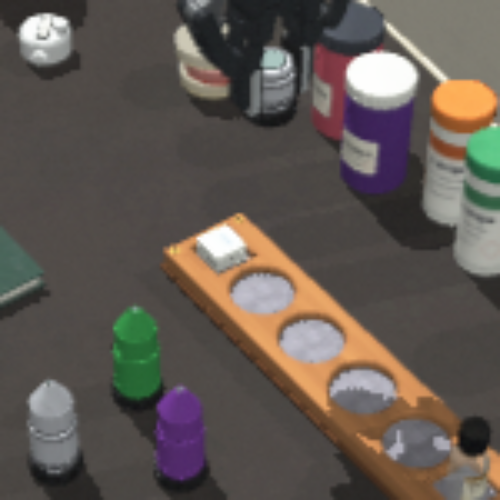

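The scan objective is held upright. Lower it into well a.

{"op": "send_rows", "data": {
  "translation": [
    [0,0.03,1],
    [0,0,1],
    [0,0,1],
    [0,0,1],
    [0,0,0.9]
  ],
  "rotation": [
    [0,0,0],
    [0,0,0],
    [0,0,0],
    [0,0,0],
    [0,0,0]
  ],
  "grip": [25,25,25,25,25]
}}

```text
time: 9.1
eef_pos: [0.6491, 0.0516, 0.0496]
tcp_rot: [0.67, 0.742, -0.0, -0.0]
contact_force: [0.2, 0.2, -1.2]
opening: 0.359
```

{"op": "send_rows", "data": {
  "translation": [
    [0,0,0],
    [0,0,0.25],
    [0,0,0.25],
    [0,0,0.2],
    [0,0,0]
  ],
  "rotation": [
    [0,0,0],
    [0,0,0],
    [0,0,0],
    [0,0,0],
    [0,0,0]
  ],
  "grip": [25,25,25,25,25]
}}

```text
time: 9.72
eef_pos: [0.6491, 0.0504, 0.0292]
tcp_rot: [0.67, 0.742, -0.0, -0.0]
contact_force: [0.8, 0.4, -1.2]
opening: 0.36
```

```bash
python3 go.py a:.0245
```

```text
t 9.725 tcp [0.6491 0.0504 0.0292] jaw deg 5.8 z [-1.e-03  1.e-04 -1.e+00] F [ 0.81  0.44 -1.16] open 30.8 q [-0.08  0.46  1.75  0.    0.93 -0.18]
a:.0245 units: [ 0.01 -0.    0.16]
```

{"op": "send_rows", "data": {
  "translation": [
    [0,0,0.08],
    [0,0,0.08],
    [0,0,0.03],
    [0,0,0],
    [0,0,0]
  ],
  "rotation": [
    [0,0,0],
    [0,0,0],
    [0,0,0],
    [0,0,0],
    [0,0,0]
  ],
  "grip": [25,25,25,25,25]
}}

```text
time: 10.35
eef_pos: [0.6497, 0.0503, 0.0247]
tcp_rot: [0.67, 0.742, 0.0, 0.0]
contact_force: [-3.6, 0.2, 4.9]
opening: 0.359
```

Floor contact at 24.7 mm, as expected. Release and rise.

{"op": "send_rows", "data": {
  "translation": [
    [0,0,0],
    [0,0,0],
    [0,0,0],
    [0,0,0],
    [0,0,0]
  ],
  "rotation": [
    [0,0,0],
    [0,0,0],
    [0,0,0],
    [0,0,0],
    [0,0,0]
  ],
  "grip": [36,45,60,60,60]
}}

```text
time: 10.98
eef_pos: [0.6495, 0.0504, 0.024]
tcp_rot: [0.67, 0.742, 0.0, 0.0]
contact_force: [0.7, 0.6, 0.1]
opening: 0.7
```

{"op": "send_rows", "data": {
  "translation": [
    [0,0,-0.5],
    [0,0,-1],
    [0,0,-1],
    [0,0,-1],
    [0,0,-1]
  ],
  "rotation": [
    [0,0,0],
    [0,0,0],
    [0,0,0],
    [0,0,0],
    [0,0,0]
  ],
  "grip": [60,60,60,60,60]
}}

```text
time: 11.6
eef_pos: [0.6498, 0.0504, 0.1615]
tcp_rot: [0.67, 0.742, 0.0, 0.001]
contact_force: [0.5, -0.9, -0.7]
opening: 0.705
```

{"op": "send_rows", "data": {
  "translation": [
    [0,0,-1],
    [0,0,-0.5],
    [0,0,0],
    [0,0,0],
    [0,0,0]
  ],
  "rotation": [
    [0,0,0],
    [0,0,0],
    [0,0,0],
    [0,0,0],
    [0,0,0]
  ],
  "grip": [60,60,60,60,60]
}}

```text
time: 12.22
eef_pos: [0.6486, 0.0505, 0.2021]
tcp_rot: [0.67, 0.742, -0.001, -0.001]
contact_force: [0.1, 0.3, 0.4]
opening: 0.702
```

```bash
python3 go.py oil:.2 oil:.018;  python3 - <<'E'
from plant import eyes
import cv2,numpy as np
s=eyes.read_camera("scene")["image"]; cv2.imwrite("pics/c2.png",cv2.resize(s[150:300,260:430],(567,500)))
E
```

```text
t 12.225 tcp [0.6486 0.0505 0.2021] jaw deg 5.8 z [-3.2e-03  2.0e-04 -1.0e+00] F [0.15 0.26 0.43] open 59.9 q [-0.08  0.26  1.66 -0.    1.22 -0.18]
oil:.2 units: [-1.24 -6.75  0.09]
oil:.018 units: [-0.    0.02  6.07]
```

View pics/c2.png

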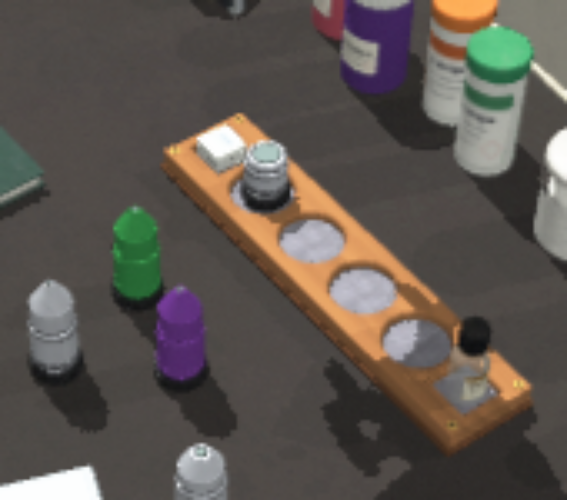

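Scan stands upright in well a, slightly towards +x. I'll bias the next placements -2 mm in x. Now the oil objective.

{"op": "send_rows", "data": {
  "translation": [
    [-0.18,-0.965,0],
    [-0.18,-0.965,0],
    [-0.18,-0.965,0],
    [-0.18,-0.965,0],
    [-0.18,-0.965,0]
  ],
  "rotation": [
    [0,0,0],
    [0,0,0],
    [0,0,0],
    [0,0,0],
    [0,0,0]
  ],
  "grip": [60,60,60,60,60]
}}

```text
time: 12.9
eef_pos: [0.507, 0.0088, 0.2033]
tcp_rot: [0.67, 0.742, -0.0, -0.001]
contact_force: [-0.3, 0.3, 0.4]
opening: 0.706
```

{"op": "send_rows", "data": {
  "translation": [
    [-0.18,-0.965,0],
    [-0.16,-0.96,0],
    [0,0,1],
    [0,0,1],
    [0,0,0]
  ],
  "rotation": [
    [0,0,0],
    [0,0,0],
    [0,0,0],
    [0,0,0],
    [0,0,0]
  ],
  "grip": [60,60,60,60,60]
}}

```text
time: 13.52
eef_pos: [0.4495, -0.0066, 0.1412]
tcp_rot: [0.67, 0.742, -0.002, -0.003]
contact_force: [0.6, -0.3, 0.2]
opening: 0.703
```

```bash
sed -i 's/a=(.6491/a=(.6471/;s/b=(.6549/b=(.6529/;s/c=(.6604/c=(.6584/;s/d=(.6657/d=(.6637/' go.py; python3 go.py oil:.018;  python3 - <<'E'
from plant import eyes
import cv2,numpy as np
s=eyes.read_camera("scene")["image"]; cv2.imwrite("pics/c3.png",cv2.resize(s[150:300,210:360],(500,500)))
E
```

```text
t 13.525 tcp [ 0.4495 -0.0066  0.1412] jaw deg 5.79 z [-0.0066  0.0016 -1.    ] F [ 0.6  -0.27  0.17] open 60.1 q [-0.24 -0.12  2.19 -0.    1.08 -0.34]
oil:.018 units: [-0.03  0.07  4.11]
```

View pics/c3.png

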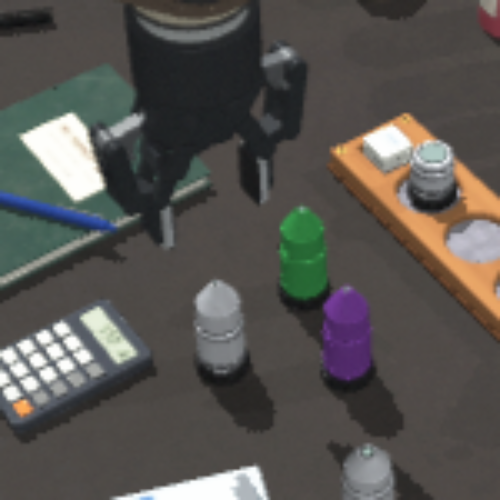

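```bash
python3 -c "
from h import *
print(onz('scene',300.5,237,.005),onz('top',306,256,.05),onz('top',335,259,.05))"; python3 go.py oil:.018
```

```text
[0.52873813 0.02355983 0.005     ] [0.52660055 0.0249848  0.05      ] [ 0.51857046 -0.05478217  0.05      ]
t 13.575 tcp [ 0.451  -0.0069  0.1431] jaw deg 5.8 z [-2.9e-03  7.0e-04 -1.0e+00] F [ 0.79 -0.39 -0.69] open 59.9 q [-0.24 -0.12  2.19  0.    1.08 -0.34]
oil:.018 units: [-0.01  0.01  4.17]
```

{"op": "send_rows", "data": {
  "translation": [
    [0,0,1],
    [0,0,1],
    [0,0,1],
    [0,0,0.7],
    [0,0,0.4]
  ],
  "rotation": [
    [0,0,0],
    [0,0,0],
    [0,0,0],
    [0,0,0],
    [0,0,0]
  ],
  "grip": [60,60,60,60,60]
}}

```text
time: 14.2
eef_pos: [0.4527, -0.0072, 0.0213]
tcp_rot: [0.67, 0.742, 0.0, 0.0]
contact_force: [-0.6, 0.7, -0.3]
opening: 0.704
```

{"op": "send_rows", "data": {
  "translation": [
    [0,0,0],
    [0,0,0],
    [0,0,0],
    [0,0,0],
    [0,0,0]
  ],
  "rotation": [
    [0,0,0],
    [0,0,0],
    [0,0,0],
    [0,0,0],
    [0,0,0]
  ],
  "grip": [60,45,30,25,25]
}}

```text
time: 14.82
eef_pos: [0.4522, -0.0073, 0.0223]
tcp_rot: [0.67, 0.742, -0.0, 0.0]
contact_force: [-2.4, 0.2, 5.2]
opening: 0.361
```

{"op": "send_rows", "data": {
  "translation": [
    [0,0,0],
    [0,0,0],
    [0,0,0],
    [0,0,0],
    [0,0,0]
  ],
  "rotation": [
    [0,0,0],
    [0,0,0],
    [0,0,0],
    [0,0,0],
    [0,0,0]
  ],
  "grip": [25,25,25,25,25],
  "squeeze": 50
}}

```text
time: 15.45
eef_pos: [0.4522, -0.0073, 0.0223]
tcp_rot: [0.67, 0.742, -0.0, 0.0]
contact_force: [-2.9, 0.4, 6.4]
opening: 0.36
```

```bash
python3 go.py oil:.2 d:.2 d:.036
```

```text
t 15.45 tcp [ 0.4522 -0.0073  0.0223] jaw deg 5.82 z [ 4.e-04 -4.e-04 -1.e+00] F [-2.88  0.4   6.39] open 30.7 q [-0.24  0.09  2.24 -0.    0.81 -0.34]
oil:.2 units: [ 0.01 -0.04 -5.92]
d:.2 units: [-4.56  6.66  0.  ]
d:.036 units: [ 0.   -0.    5.47]
```

{"op": "send_rows", "data": {
  "translation": [
    [0,0,-0.5],
    [0,0,-1],
    [0,0,-1],
    [0,0,-1],
    [0,0,-1]
  ],
  "rotation": [
    [0,0,0],
    [0,0,0],
    [0,0,0],
    [0,0,0],
    [0,0,0]
  ],
  "grip": [25,25,25,25,25]
}}

```text
time: 16.08
eef_pos: [0.4516, -0.0069, 0.1577]
tcp_rot: [0.67, 0.742, 0.0, 0.0]
contact_force: [0.5, 0.2, -1.5]
opening: 0.355
```

{"op": "send_rows", "data": {
  "translation": [
    [0,0,-1],
    [-0.35,0.5,-0.4],
    [-0.65,0.95,0],
    [-0.65,0.95,0],
    [-0.65,0.95,0]
  ],
  "rotation": [
    [0,0,0],
    [0,0,0],
    [0,0,0],
    [0,0,0],
    [0,0,0]
  ],
  "grip": [25,25,25,25,25]
}}

```text
time: 16.7
eef_pos: [0.5595, -0.0659, 0.1988]
tcp_rot: [0.67, 0.742, 0.0, 0.0]
contact_force: [1.5, -0.4, -0.9]
opening: 0.359
```

{"op": "send_rows", "data": {
  "translation": [
    [-0.65,0.95,0],
    [-0.65,0.95,0],
    [-0.65,0.95,0],
    [-0.35,0.5,0],
    [0,0,0]
  ],
  "rotation": [
    [0,0,0],
    [0,0,0],
    [0,0,0],
    [0,0,0],
    [0,0,0]
  ],
  "grip": [25,25,25,25,25]
}}

```text
time: 17.32
eef_pos: [0.6661, -0.1246, 0.1981]
tcp_rot: [0.671, 0.742, 0.0, -0.0]
contact_force: [-0.2, 0.0, -2.0]
opening: 0.359
```

```bash
sleep 0; python3 -c "
from plant import eyes
import cv2
s=eyes.read_camera('scene')['image']; cv2.imwrite('pics/c4.png',cv2.resize(s[130:300,280:450],(500,500)))"; python3 go.py d:.06 d:.036
```

```text
t 17.375 tcp [ 0.6654 -0.124   0.198 ] jaw deg 5.79 z [-7.e-04  4.e-04 -1.e+00] F [-0.67  0.45 -2.42] open 30.4 q [-0.33  0.32  1.6   0.    1.22 -0.43]
d:.06 units: [ 0.05 -0.05  4.6 ]
d:.036 units: [-0.   0.   0.8]
```

View pics/c4.png

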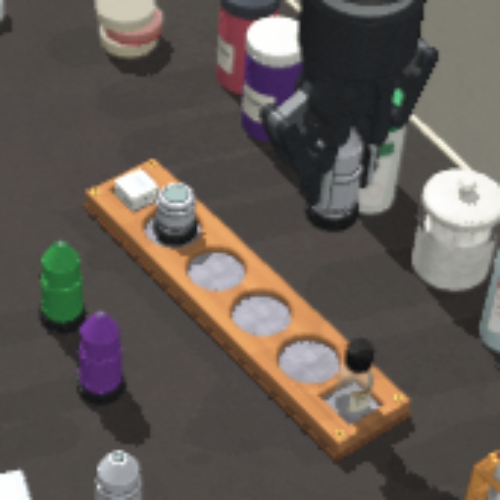

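The oil objective is held upright above well d (held base at crop (333,215), well at (308,362)). Lower it.

{"op": "send_rows", "data": {
  "translation": [
    [0.05,-0.05,1],
    [0,0,1],
    [0,0,1],
    [0,0,1],
    [0,0,0.6]
  ],
  "rotation": [
    [0,0,0],
    [0,0,0],
    [0,0,0],
    [0,0,0],
    [0,0,0]
  ],
  "grip": [25,25,25,25,25]
}}

```text
time: 18.0
eef_pos: [0.6624, -0.1217, 0.0584]
tcp_rot: [0.67, 0.742, -0.001, -0.001]
contact_force: [-0.2, -0.5, -2.2]
opening: 0.358
```

{"op": "send_rows", "data": {
  "translation": [
    [0,0,0],
    [0,0,0.25],
    [0,0,0.2],
    [0,0,0.15],
    [0,0,0]
  ],
  "rotation": [
    [0,0,0],
    [0,0,0],
    [0,0,0],
    [0,0,0],
    [0,0,0]
  ],
  "grip": [25,25,25,25,25]
}}

```text
time: 18.62
eef_pos: [0.6638, -0.1226, 0.0416]
tcp_rot: [0.67, 0.742, -0.0, -0.0]
contact_force: [-0.7, -0.4, -1.1]
opening: 0.356
```

```bash
python3 go.py d:.036
```

```text
t 18.625 tcp [ 0.6638 -0.1226  0.0416] jaw deg 5.8 z [-8.e-04  3.e-04 -1.e+00] F [-0.7  -0.39 -1.05] open 30.4 q [-0.33  0.49  1.69 -0.    0.97 -0.43]
d:.036 units: [-0.   -0.    0.19]
```

{"op": "send_rows", "data": {
  "translation": [
    [0,0,0.08],
    [0,0,0.08],
    [0,0,0.05],
    [0,0,0],
    [0,0,0]
  ],
  "rotation": [
    [0,0,0],
    [0,0,0],
    [0,0,0],
    [0,0,0],
    [0,0,0]
  ],
  "grip": [25,25,25,25,25]
}}

```text
time: 19.25
eef_pos: [0.6641, -0.1227, 0.0364]
tcp_rot: [0.67, 0.742, -0.0, -0.0]
contact_force: [-2.9, -0.0, 4.1]
opening: 0.357
```

Floor contact at 36.4 mm, against 36.3 expected. Release and rise.

{"op": "send_rows", "data": {
  "translation": [
    [0,0,0],
    [0,0,0],
    [0,0,0],
    [0,0,0],
    [0,0,0]
  ],
  "rotation": [
    [0,0,0],
    [0,0,0],
    [0,0,0],
    [0,0,0],
    [0,0,0]
  ],
  "grip": [36,45,60,60,60]
}}

```text
time: 19.88
eef_pos: [0.6641, -0.1227, 0.0357]
tcp_rot: [0.67, 0.742, 0.0, 0.0]
contact_force: [-0.3, -1.1, -0.3]
opening: 0.708
```

{"op": "send_rows", "data": {
  "translation": [
    [0,0,-0.5],
    [0,0,-1],
    [0,0,-1],
    [0,0,-1],
    [0,0,-1]
  ],
  "rotation": [
    [0,0,0],
    [0,0,0],
    [0,0,0],
    [0,0,0],
    [0,0,0]
  ],
  "grip": [60,60,60,60,60]
}}

```text
time: 20.5
eef_pos: [0.6643, -0.1227, 0.1732]
tcp_rot: [0.67, 0.742, 0.0, 0.001]
contact_force: [-0.5, -0.2, 0.8]
opening: 0.705
```

{"op": "send_rows", "data": {
  "translation": [
    [0,0,-1],
    [0,0,0],
    [0,0,0],
    [0,0,0],
    [0,0,0]
  ],
  "rotation": [
    [0,0,0],
    [0,0,0],
    [0,0,0],
    [0,0,0],
    [0,0,0]
  ],
  "grip": [60,60,60,60,60]
}}

```text
time: 21.12
eef_pos: [0.6634, -0.1225, 0.199]
tcp_rot: [0.67, 0.742, -0.001, -0.001]
contact_force: [-0.5, -1.1, -0.4]
opening: 0.699
```

```bash
python3 go.py high:.2 high:.015
```

```text
t 21.125 tcp [ 0.6634 -0.1225  0.199 ] jaw deg 5.8 z [-2.5e-03  9.0e-04 -1.0e+00] F [-0.54 -1.15 -0.43] open 59.7 q [-0.33  0.31  1.6   0.    1.23 -0.43]
high:.2 units: [-0.75 -6.42 -0.02]
high:.015 units: [-0.01  0.01  6.17]
```

{"op": "send_rows", "data": {
  "translation": [
    [-0.11,-0.92,0],
    [-0.11,-0.92,0],
    [-0.11,-0.92,0],
    [-0.11,-0.92,0],
    [-0.11,-0.92,0]
  ],
  "rotation": [
    [0,0,0],
    [0,0,0],
    [0,0,0],
    [0,0,0],
    [0,0,0]
  ],
  "grip": [60,60,60,60,60]
}}

```text
time: 21.75
eef_pos: [0.5273, -0.1531, 0.2001]
tcp_rot: [0.67, 0.742, -0.0, -0.001]
contact_force: [0.6, -0.3, -0.1]
opening: 0.704
```

{"op": "send_rows", "data": {
  "translation": [
    [-0.11,-0.92,0],
    [-0.09,-0.9,0],
    [0,0,1],
    [0,0,1],
    [0,0,0]
  ],
  "rotation": [
    [0,0,0],
    [0,0,0],
    [0,0,0],
    [0,0,0],
    [0,0,0]
  ],
  "grip": [60,60,60,60,60]
}}

```text
time: 22.38
eef_pos: [0.4727, -0.1635, 0.1378]
tcp_rot: [0.67, 0.742, -0.001, -0.003]
contact_force: [0.5, -0.5, 0.6]
opening: 0.704
```

```bash
python3 -c "
from plant import eyes
import cv2
s=eyes.read_camera('scene')['image']; cv2.imwrite('pics/c5.png',cv2.resize(s[180:350,260:430],(500,500)))"; python3 go.py high:.015
```

```text
t 22.425 tcp [ 0.474  -0.1641  0.1397] jaw deg 5.8 z [-0.0026  0.0015 -1.    ] F [0.07 0.14 0.68] open 60.3 q [-0.54  0.    2.07  0.    1.07 -0.64]
high:.015 units: [-0.02  0.01  4.16]
```

View pics/c5.png

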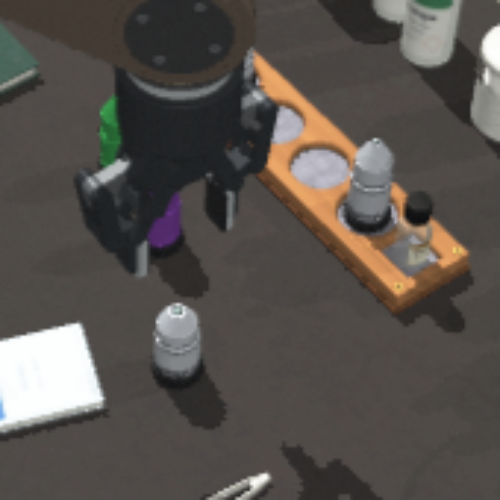

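Oil stands upright in well d beside the bottle. The gripper is centred over the high objective at crop (178,345). Descend and grip.

{"op": "send_rows", "data": {
  "translation": [
    [0,0,1],
    [0,0,1],
    [0,0,1],
    [0,0,0.7],
    [0,0,0.4]
  ],
  "rotation": [
    [0,0,0],
    [0,0,0],
    [0,0,0],
    [0,0,0],
    [0,0,0]
  ],
  "grip": [60,60,60,60,60]
}}

```text
time: 23.05
eef_pos: [0.4755, -0.1649, 0.018]
tcp_rot: [0.67, 0.742, 0.0, 0.001]
contact_force: [-0.7, -0.8, 0.0]
opening: 0.699
```

{"op": "send_rows", "data": {
  "translation": [
    [0,0,0],
    [0,0,0],
    [0,0,0],
    [0,0,0],
    [0,0,0]
  ],
  "rotation": [
    [0,0,0],
    [0,0,0],
    [0,0,0],
    [0,0,0],
    [0,0,0]
  ],
  "grip": [60,45,30,25,25]
}}

```text
time: 23.68
eef_pos: [0.4752, -0.1651, 0.0192]
tcp_rot: [0.67, 0.742, -0.0, 0.001]
contact_force: [-2.6, 0.4, 5.4]
opening: 0.356
```

{"op": "send_rows", "data": {
  "translation": [
    [0,0,0],
    [0,0,0],
    [0,0,0],
    [0,0,0],
    [0,0,0]
  ],
  "rotation": [
    [0,0,0],
    [0,0,0],
    [0,0,0],
    [0,0,0],
    [0,0,0]
  ],
  "grip": [25,25,25,25,25]
}}

```text
time: 24.3
eef_pos: [0.4753, -0.165, 0.0192]
tcp_rot: [0.67, 0.742, -0.0, 0.001]
contact_force: [-2.9, 0.9, 5.9]
opening: 0.359
```

```bash
python3 go.py high:.2 c:.2 c:.036
```

```text
t 24.3 tcp [ 0.4753 -0.165   0.0192] jaw deg 5.82 z [ 7.e-04 -9.e-04 -1.e+00] F [-2.87  0.9   5.88] open 30.6 q [-0.54  0.2   2.12 -0.    0.82 -0.64]
high:.2 units: [ 0.02 -0.04 -6.03]
c:.2 units: [2.68 6.45 0.  ]
c:.036 units: [ 0.01 -0.    5.47]
```

{"op": "send_rows", "data": {
  "translation": [
    [0,0,-0.5],
    [0,0,-1],
    [0,0,-1],
    [0,0,-1],
    [0,0,-1]
  ],
  "rotation": [
    [0,0,0],
    [0,0,0],
    [0,0,0],
    [0,0,0],
    [0,0,0]
  ],
  "grip": [25,25,25,25,25]
}}

```text
time: 24.92
eef_pos: [0.4746, -0.1643, 0.1543]
tcp_rot: [0.67, 0.742, 0.0, 0.0]
contact_force: [0.9, -0.9, -2.3]
opening: 0.359
```

{"op": "send_rows", "data": {
  "translation": [
    [0,0,-1],
    [0.19,0.46,-0.5],
    [0.38,0.92,0],
    [0.38,0.92,0],
    [0.38,0.92,0]
  ],
  "rotation": [
    [0,0,0],
    [0,0,0],
    [0,0,0],
    [0,0,0],
    [0,0,0]
  ],
  "grip": [25,25,25,25,25]
}}

```text
time: 25.55
eef_pos: [0.5678, -0.1138, 0.1971]
tcp_rot: [0.67, 0.742, 0.0, -0.0]
contact_force: [0.5, 0.0, -2.0]
opening: 0.36
```

{"op": "send_rows", "data": {
  "translation": [
    [0.38,0.92,0],
    [0.38,0.92,0],
    [0.38,0.92,0],
    [0.21,0.46,0],
    [0,0,0]
  ],
  "rotation": [
    [0,0,0],
    [0,0,0],
    [0,0,0],
    [0,0,0],
    [0,0,0]
  ],
  "grip": [25,25,25,25,25]
}}

```text
time: 26.18
eef_pos: [0.659, -0.0642, 0.1969]
tcp_rot: [0.67, 0.742, -0.0, -0.001]
contact_force: [-0.3, -0.5, -2.4]
opening: 0.359
```

```bash
python3 go.py c:.06 c:.033
```

```text
t 26.175 tcp [ 0.659  -0.0642  0.1969] jaw deg 5.88 z [-1.4e-03  2.0e-04 -1.0e+00] F [-0.34 -0.53 -2.41] open 30.6 q [-0.25  0.29  1.64 -0.    1.22 -0.35]
c:.06 units: [-0.03 -0.02  4.56]
c:.033 units: [-0.   0.   0.9]
```

{"op": "send_rows", "data": {
  "translation": [
    [-0.03,-0.02,1],
    [0,0,1],
    [0,0,1],
    [0,0,1],
    [0,0,0.6]
  ],
  "rotation": [
    [0,0,0],
    [0,0,0],
    [0,0,0],
    [0,0,0],
    [0,0,0]
  ],
  "grip": [25,25,25,25,25]
}}

```text
time: 26.8
eef_pos: [0.6566, -0.0663, 0.0577]
tcp_rot: [0.671, 0.742, -0.001, -0.001]
contact_force: [0.3, -0.1, -2.3]
opening: 0.36
```

{"op": "send_rows", "data": {
  "translation": [
    [0,0,0],
    [0,0,0.25],
    [0,0,0.2],
    [0,0,0.2],
    [0,0,0]
  ],
  "rotation": [
    [0,0,0],
    [0,0,0],
    [0,0,0],
    [0,0,0],
    [0,0,0]
  ],
  "grip": [25,25,25,25,25]
}}

```text
time: 27.42
eef_pos: [0.6579, -0.0658, 0.0396]
tcp_rot: [0.67, 0.742, -0.0, -0.001]
contact_force: [0.3, 0.5, -1.9]
opening: 0.357
```

```bash
python3 go.py c:.033
```

```text
t 27.425 tcp [ 0.6579 -0.0658  0.0396] jaw deg 5.81 z [-1.2e-03  3.0e-04 -1.0e+00] F [ 0.28  0.5  -1.87] open 30.5 q [-0.25  0.46  1.72 -0.    0.96 -0.35]
c:.033 units: [0.03 0.02 0.22]
```

{"op": "send_rows", "data": {
  "translation": [
    [0.02,0.02,0.08],
    [0,0,0.08],
    [0,0,0.08],
    [0,0,0],
    [0,0,0]
  ],
  "rotation": [
    [0,0,0],
    [0,0,0],
    [0,0,0],
    [0,0,0],
    [0,0,0]
  ],
  "grip": [25,25,25,25,25]
}}

```text
time: 28.05
eef_pos: [0.659, -0.0654, 0.0333]
tcp_rot: [0.67, 0.742, 0.0, 0.0]
contact_force: [-0.1, 1.0, -0.5]
opening: 0.356
```

{"op": "send_rows", "data": {
  "translation": [
    [0,0,0.05],
    [0,0,0],
    [0,0,0],
    [0,0,0],
    [0,0,0]
  ],
  "rotation": [
    [0,0,0],
    [0,0,0],
    [0,0,0],
    [0,0,0],
    [0,0,0]
  ],
  "grip": [25,25,25,36,45]
}}

```text
time: 28.68
eef_pos: [0.659, -0.0654, 0.0315]
tcp_rot: [0.67, 0.742, 0.0, 0.0]
contact_force: [-0.4, 0.9, -0.4]
opening: 0.525
```

{"op": "send_rows", "data": {
  "translation": [
    [0,0,0],
    [0,0,0],
    [0,0,-0.5],
    [0,0,-1],
    [0,0,-1]
  ],
  "rotation": [
    [0,0,0],
    [0,0,0],
    [0,0,0],
    [0,0,0],
    [0,0,0]
  ],
  "grip": [60,60,60,60,60]
}}

```text
time: 29.3
eef_pos: [0.6591, -0.0654, 0.1083]
tcp_rot: [0.67, 0.742, 0.0, 0.0]
contact_force: [-0.8, 0.7, 0.0]
opening: 0.705
```

{"op": "send_rows", "data": {
  "translation": [
    [0,0,-1],
    [0,0,-1],
    [0,0,-1],
    [0,0,0],
    [0,0,0]
  ],
  "rotation": [
    [0,0,0],
    [0,0,0],
    [0,0,0],
    [0,0,0],
    [0,0,0]
  ],
  "grip": [60,60,60,60,60]
}}

```text
time: 29.92
eef_pos: [0.6583, -0.0652, 0.1957]
tcp_rot: [0.67, 0.742, -0.0, -0.0]
contact_force: [0.6, -1.1, -0.7]
opening: 0.702
```

```bash
python3 go.py low:.2 low:.013
```

```text
t 29.925 tcp [ 0.6583 -0.0652  0.1957] jaw deg 5.8 z [-1.1e-03  3.0e-04 -1.0e+00] F [ 0.64 -1.08 -0.74] open 60.0 q [-0.25  0.29  1.64  0.    1.21 -0.35]
low:.2 units: [-9.62 -6.05 -0.14]
low:.013 units: [-0.    0.01  6.23]
```

{"op": "send_rows", "data": {
  "translation": [
    [-0.96,-0.605,0],
    [-0.96,-0.605,0],
    [-0.96,-0.605,0],
    [-0.96,-0.605,0],
    [-0.96,-0.605,0]
  ],
  "rotation": [
    [0,0,0],
    [0,0,0],
    [0,0,0],
    [0,0,0],
    [0,0,0]
  ],
  "grip": [60,60,60,60,60]
}}

```text
time: 30.55
eef_pos: [0.5815, -0.2181, 0.194]
tcp_rot: [0.67, 0.742, -0.0, -0.002]
contact_force: [0.2, 0.3, 0.3]
opening: 0.703
```

{"op": "send_rows", "data": {
  "translation": [
    [-0.96,-0.605,0],
    [-0.96,-0.605,0],
    [-0.96,-0.605,0],
    [-0.96,-0.605,0],
    [-0.96,-0.605,0]
  ],
  "rotation": [
    [0,0,0],
    [0,0,0],
    [0,0,0],
    [0,0,0],
    [0,0,0]
  ],
  "grip": [60,60,60,60,60]
}}

```text
time: 31.18
eef_pos: [0.506, -0.3703, 0.194]
tcp_rot: [0.67, 0.742, 0.0, -0.002]
contact_force: [0.4, 0.1, -0.1]
opening: 0.704
```

{"op": "send_rows", "data": {
  "translation": [
    [0,0,1],
    [0,0,1],
    [0,0,0],
    [0,0,0],
    [0,0,0]
  ],
  "rotation": [
    [0,0,0],
    [0,0,0],
    [0,0,0],
    [0,0,0],
    [0,0,0]
  ],
  "grip": [60,60,60,60,60]
}}

```text
time: 31.8
eef_pos: [0.5082, -0.3707, 0.1381]
tcp_rot: [0.67, 0.742, -0.0, 0.001]
contact_force: [0.1, -0.3, 0.7]
opening: 0.7
```

```bash
python3 -c "
from plant import eyes
import cv2
s=eyes.read_camera('scene')['image']; cv2.imwrite('pics/c6.png',cv2.resize(s[180:400,280:440],(436,600)))"; python3 go.py low:.013
```

```text
t 31.85 tcp [ 0.5082 -0.3707  0.1382] jaw deg 5.82 z [ 0.0019 -0.002  -1.    ] F [-0.18 -0.02  0.3 ] open 59.6 q [-0.79  0.27  1.77 -0.    1.09 -0.89]
low:.013 units: [ 0.02 -0.05  4.17]
```

View pics/c6.png

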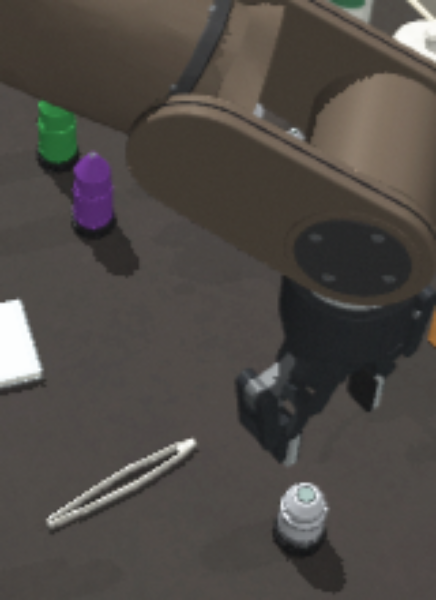

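```bash
python3 -c "
from h import *
for z in (0,.056,.138):
    u,v=proj('scene',[.507,-.3705,z]); print(z,(u-280)*2.725,(v-180)*2.725)"
```

```text
0 297.5740530697822 536.5694982914677
0.056 305.28498832395684 496.88430541455784
0.138 317.7773218880792 432.59111001955034
```

```bash
python3 -c "
from h import *
c,s=np.cos(.101),np.sin(.101)
for n,(x,y,z),ox,oy,k in(('low',(.508,-.3707,.142),280,180,2.725),('high',(.474,-.164,.143),260,180,2.94)):
  for d in (-.03,-.037,.03,.037):
    u,v=proj('scene',[x+d*c,y+d*s,z]); print(n,d,(u-ox)*k,(v-oy)*k)"
```

```text
low -0.03 283.49830573377744 453.2224542273307
low -0.037 274.8703435010912 459.00999935113583
low 0.03 355.4277259264198 404.972965661309
low 0.037 363.5904163081027 399.4975199370951
high -0.03 139.6622226807796 266.2976377483131
high -0.037 130.72857142330096 271.3058063493958
high 0.03 214.3527110869476 224.42645338546268
high 0.037 222.85279590244764 219.66134037034607
```

The lens matches its projection. The fingertips agree to within about 3-4 mm, as they did for the high objective, so I proceed.

{"op": "send_rows", "data": {
  "translation": [
    [0,0,1],
    [0,0,1],
    [0,0,1],
    [0,0,0.7],
    [0,0,0.4]
  ],
  "rotation": [
    [0,0,0],
    [0,0,0],
    [0,0,0],
    [0,0,0],
    [0,0,0]
  ],
  "grip": [60,60,60,60,60]
}}

```text
time: 32.48
eef_pos: [0.5074, -0.3702, 0.0129]
tcp_rot: [0.67, 0.742, 0.0, -0.0]
contact_force: [-0.5, -0.2, 0.2]
opening: 0.7
```

{"op": "send_rows", "data": {
  "translation": [
    [0,0,0.05],
    [0,0,0],
    [0,0,0],
    [0,0,0],
    [0,0,0]
  ],
  "rotation": [
    [0,0,0],
    [0,0,0],
    [0,0,0],
    [0,0,0],
    [0,0,0]
  ],
  "grip": [60,45,30,25,25]
}}

```text
time: 33.1
eef_pos: [0.5082, -0.371, 0.0136]
tcp_rot: [0.67, 0.742, -0.0, 0.001]
contact_force: [-0.9, -0.5, 6.2]
opening: 0.353
```

{"op": "send_rows", "data": {
  "translation": [
    [0,0,0],
    [0,0,0],
    [0,0,0],
    [0,0,0],
    [0,0,0]
  ],
  "rotation": [
    [0,0,0],
    [0,0,0],
    [0,0,0],
    [0,0,0],
    [0,0,0]
  ],
  "grip": [25,25,25,25,25]
}}

```text
time: 33.72
eef_pos: [0.5082, -0.371, 0.0136]
tcp_rot: [0.67, 0.742, -0.0, 0.001]
contact_force: [-1.0, 0.5, 4.6]
opening: 0.36
```

```bash
python3 go.py low:.2 b:.2 b:.036
```

```text
t 33.725 tcp [ 0.5082 -0.371   0.0136] jaw deg 5.81 z [ 0.0016 -0.0017 -1.    ] F [-0.98  0.49  4.61] open 30.7 q [-0.79  0.44  1.81 -0.    0.88 -0.89]
low:.2 units: [ 0.01 -0.03 -6.21]
b:.2 units: [ 1.156e+01  6.060e+00 -1.000e-02]
b:.036 units: [ 0.01 -0.01  5.47]
```

{"op": "send_rows", "data": {
  "translation": [
    [0,0,-0.5],
    [0,0,-1],
    [0,0,-1],
    [0,0,-1],
    [0,0,-1]
  ],
  "rotation": [
    [0,0,0],
    [0,0,0],
    [0,0,0],
    [0,0,0],
    [0,0,0]
  ],
  "grip": [25,25,25,25,25]
}}

```text
time: 34.35
eef_pos: [0.507, -0.3697, 0.1479]
tcp_rot: [0.67, 0.742, 0.0, -0.0]
contact_force: [-0.1, 0.5, -2.1]
opening: 0.356
```

{"op": "send_rows", "data": {
  "translation": [
    [0,0,-1],
    [0.48,0.25,-0.7],
    [0.965,0.505,0],
    [0.965,0.505,0],
    [0.965,0.505,0]
  ],
  "rotation": [
    [0,0,0],
    [0,0,0],
    [0,0,0],
    [0,0,0],
    [0,0,0]
  ],
  "grip": [25,25,25,25,25]
}}

```text
time: 34.98
eef_pos: [0.5499, -0.2618, 0.1976]
tcp_rot: [0.67, 0.742, 0.0, -0.001]
contact_force: [0.3, -0.4, -1.4]
opening: 0.359
```

{"op": "send_rows", "data": {
  "translation": [
    [0.965,0.505,0],
    [0.965,0.505,0],
    [0.965,0.505,0],
    [0.965,0.505,0],
    [0.965,0.505,0]
  ],
  "rotation": [
    [0,0,0],
    [0,0,0],
    [0,0,0],
    [0,0,0],
    [0,0,0]
  ],
  "grip": [25,25,25,25,25]
}}

```text
time: 35.6
eef_pos: [0.6103, -0.11, 0.1975]
tcp_rot: [0.67, 0.742, -0.0, -0.001]
contact_force: [0.5, 0.6, -1.5]
opening: 0.359
```

{"op": "send_rows", "data": {
  "translation": [
    [0.965,0.505,0],
    [0.965,0.505,0],
    [0.965,0.505,0],
    [0.45,0.26,0],
    [0,0,0]
  ],
  "rotation": [
    [0,0,0],
    [0,0,0],
    [0,0,0],
    [0,0,0],
    [0,0,0]
  ],
  "grip": [25,25,25,25,25]
}}

```text
time: 36.22
eef_pos: [0.6531, -0.0061, 0.1976]
tcp_rot: [0.67, 0.743, -0.0, -0.0]
contact_force: [-0.2, 0.0, -1.8]
opening: 0.359
```

```bash
python3 -c "
from plant import eyes
import cv2
s=eyes.read_camera('scene')['image']; cv2.imwrite('pics/c7.png',cv2.resize(s[130:300,280:450],(500,500)))"; python3 go.py b:.055 b:.028
```

```text
t 36.275 tcp [ 0.653  -0.0071  0.1977] jaw deg 5.85 z [-1.e-03 -4.e-04 -1.e+00] F [-0.65 -0.02 -1.76] open 30.6 q [-0.17  0.27  1.66 -0.    1.21 -0.27]
b:.055 units: [-0.    0.    4.76]
b:.028 units: [0.  0.  0.9]
```

View pics/c7.png

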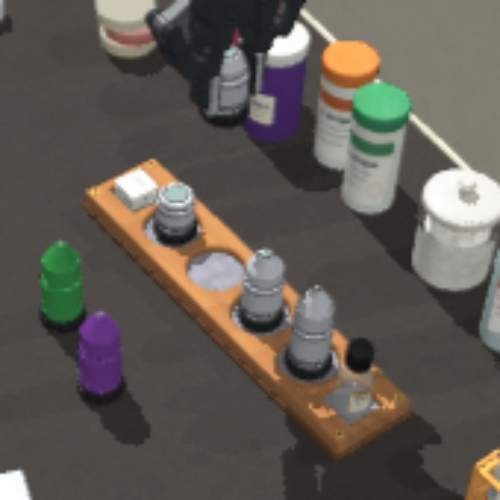

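Scan, high and oil stand upright in wells a, c and d. Low is held upright above well b at crop (215,270). Lower it.

{"op": "send_rows", "data": {
  "translation": [
    [0,0,1],
    [0,0,1],
    [0,0,1],
    [0,0,1],
    [0,0,0.7]
  ],
  "rotation": [
    [0,0,0],
    [0,0,0],
    [0,0,0],
    [0,0,0],
    [0,0,0]
  ],
  "grip": [25,25,25,25,25]
}}

```text
time: 36.9
eef_pos: [0.6524, -0.0084, 0.0554]
tcp_rot: [0.671, 0.741, -0.001, -0.001]
contact_force: [0.2, -0.1, -1.1]
opening: 0.354
```

{"op": "send_rows", "data": {
  "translation": [
    [0,0,0],
    [0,0,0.25],
    [0,0,0.2],
    [0,0,0.2],
    [0,0,0]
  ],
  "rotation": [
    [0,0,0],
    [0,0,0],
    [0,0,0],
    [0,0,0],
    [0,0,0]
  ],
  "grip": [25,25,25,25,25]
}}

```text
time: 37.52
eef_pos: [0.653, -0.0071, 0.037]
tcp_rot: [0.67, 0.742, -0.0, -0.0]
contact_force: [-0.6, 0.5, -1.3]
opening: 0.361
```

```bash
python3 go.py b:.0275
```

```text
t 37.525 tcp [ 0.653  -0.0071  0.037 ] jaw deg 5.81 z [-1.1e-03  2.0e-04 -1.0e+00] F [-0.63  0.46 -1.3 ] open 30.8 q [-0.17  0.45  1.74 -0.    0.95 -0.27]
b:.0275 units: [-0.   -0.    0.32]
```

{"op": "send_rows", "data": {
  "translation": [
    [0,0,0.12],
    [0,0,0.12],
    [0,0,0.1],
    [0,0,0],
    [0,0,0]
  ],
  "rotation": [
    [0,0,0],
    [0,0,0],
    [0,0,0],
    [0,0,0],
    [0,0,0]
  ],
  "grip": [25,25,25,25,25]
}}

```text
time: 38.15
eef_pos: [0.6536, -0.0072, 0.0276]
tcp_rot: [0.67, 0.742, 0.0, 0.0]
contact_force: [-0.9, -0.5, 0.5]
opening: 0.358
```

Floor contact is beginning at 27.6 mm, as expected. Lower a touch, release and rise.

{"op": "send_rows", "data": {
  "translation": [
    [0,0,0.03],
    [0,0,0],
    [0,0,0],
    [0,0,0],
    [0,0,0]
  ],
  "rotation": [
    [0,0,0],
    [0,0,0],
    [0,0,0],
    [0,0,0],
    [0,0,0]
  ],
  "grip": [25,25,25,36,45]
}}

```text
time: 38.78
eef_pos: [0.6535, -0.0073, 0.0262]
tcp_rot: [0.67, 0.742, 0.0, 0.0]
contact_force: [0.4, -0.5, 0.1]
opening: 0.526
```

{"op": "send_rows", "data": {
  "translation": [
    [0,0,0],
    [0,0,0],
    [0,0,-0.5],
    [0,0,-1],
    [0,0,-1]
  ],
  "rotation": [
    [0,0,0],
    [0,0,0],
    [0,0,0],
    [0,0,0],
    [0,0,0]
  ],
  "grip": [60,60,60,60,60]
}}

```text
time: 39.4
eef_pos: [0.6536, -0.0073, 0.1032]
tcp_rot: [0.67, 0.742, 0.0, 0.0]
contact_force: [0.2, -0.4, 1.6]
opening: 0.702
```

{"op": "send_rows", "data": {
  "translation": [
    [0,0,-1],
    [0,0,-1],
    [0,0,-1],
    [0,-1,-1],
    [0,-1,0]
  ],
  "rotation": [
    [0,0,0],
    [0,0,0],
    [0,0,0],
    [0,0,0],
    [0,0,0]
  ],
  "grip": [60,60,60,60,60]
}}

```text
time: 40.02
eef_pos: [0.5951, -0.0137, 0.2266]
tcp_rot: [0.67, 0.742, 0.002, 0.004]
contact_force: [0.8, -0.1, -0.9]
opening: 0.705
```

{"op": "send_rows", "data": {
  "translation": [
    [0,-1,0],
    [0,-1,0],
    [0,-1,0],
    [0,0,0],
    [0,0,0]
  ],
  "rotation": [
    [0,0,0],
    [0,0,0],
    [0,0,0],
    [0,0,0],
    [0,0,0]
  ],
  "grip": [60,60,60,60,60]
}}

```text
time: 40.65
eef_pos: [0.505, -0.0225, 0.2225]
tcp_rot: [0.67, 0.742, 0.001, 0.001]
contact_force: [0.4, 0.3, 0.1]
opening: 0.701
```

```bash
python3 -c "
from plant import eyes
import cv2,numpy as np
s=eyes.read_camera('scene')['image'];t=eyes.read_camera('top')['image']; cv2.imwrite('pics/c8.png',np.hstack([cv2.resize(s[160:300,290:430],(400,400)),cv2.resize(t[150:270,260:400],(400,343))[:343] if 0 else cv2.resize(t[145:285,260:400],(400,400))]))"; python3 go.py
```

```text
t 40.75 tcp [ 0.5052 -0.0225  0.222 ] jaw deg 5.81 z [ 1.2e-03 -2.0e-04 -1.0e+00] F [ 0.19 -0.24 -0.05] open 60.0 q [-0.25 -0.09  2.    0.    1.23 -0.35]
```

View pics/c8.png

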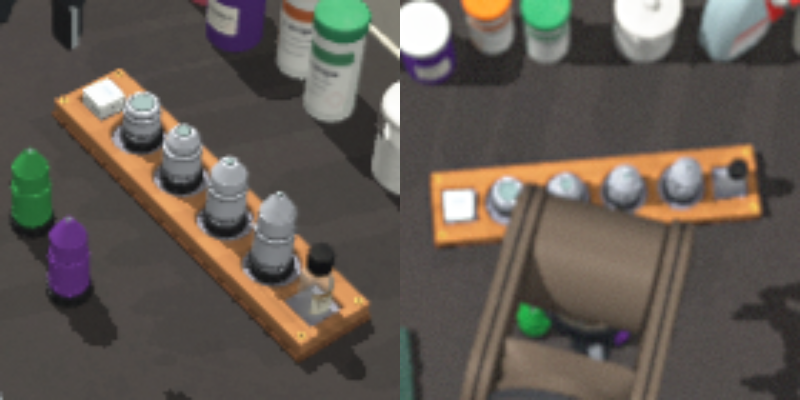

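All four stand upright in their wells, shortest to longest from the box to the bottle. Box, bottle and decoys are undisturbed, and the arm is clear.

```bash
python3 -c "
from plant import ticket
print(ticket.sign_off())"
```

```text
the job is handed in; nothing more can be done
None
```

All four objectives are in the caddy in the order asked, and I handed the job in at about 41 s of the 112 s allowed. From the cover-glass box to the oil bottle they stand: scan in well a, low in b, high in c, oil in d.

- **Seating:** each objective met the well floor within about 0.1 mm of the expected height. The contact force at set-down was at most about 5 N.
- **Final look:** both cameras show all four in their wells, and the scene view shows them upright. The oil bottle and cover-glass box are in their pockets, the green and purple look-alikes have not moved, and the gripper is clear and touching nothing.
- **Small disagreements:**
  - Triangulated heights read 3–4 mm too tall.
  - The two cameras differed by about 3 mm along the row.
  - Before the low objective was gripped, the fingertips showed 3–4 mm off their computed image position.
  - The scan objective looked slightly off-centre in well a, so I aimed the other three 2 mm nearer the robot.

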